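# Refit the battery pack of a hand-held radio

### The arm

A 6-joint arm with a two-finger parallel gripper is mounted at the origin on a cart in front of the work surface, level with it; the furniture and walls round the work are solid. World frame = base frame: x ahead of the robot, y to its left, z up, the work surface at z = 0. Lengths are in mm, angles in degrees, forces in N, time in s.
With the tool pointing down it reaches from about 350 to 975 mm from the base axis. Payload 4.9 kg.
Tool frame: the origin (TCP) lies between the finger pads; the fingertips stand 19 mm ahead of it and the grasp point (between the pads) is the TCP; z points along the fingers, y is the line along which they close (so a half turn about z gives the same grasp; the last joint's range is limited). The gripper opens to 85 mm and grips with 20 to 120 N. Pads are 22 mm wide; open, the fingers measure 114 mm over their backs; the gripper's body (76 mm by 85 mm) begins 54 mm behind the grasp point. The pads swing forward as they close: fully open they stand 13 mm farther back than shut.
Start: joints at [66.406, 3.019, 92.412, -0, 84.569, -6.818], TCP at [180.386, 598.383, 250.304] pointing down, gripper open.
Joint ranges: [-172.51, 172.51], [-57.92, 126.97], [3.15, 148.05], [-58.71, 238.71], [5.1, 150.11], [-179.66, 179.66]. Speed limits (degrees/s): [147.25, 147.25, 180, 180, 180, 180].

### API

Orientations are given as a 3x3 rotation matrix whose columns are the frame's x, y, z axes.
In Python, from rig import get_state, read_camera, camera_model, sign_off, silhouettes, spot_point gives the robot as it stands.
- The arm moves only by the tool carry_out, never from a script. Its arguments are lists of equal length, an entry for each row: "travel": the shift along the tool's x, y, z in m, a list of three; "twist": the turn, a rotation vector about the tool's x, y, z in degrees, a list of three. A call has 1 to 8 rows; each row shifts and turns the commanded pose from where the row before left it, along the tool's axes as they then stand; what a row does not reach is not made up. A row lasts 1/12 s, in which the tool goes at most 41.7 mm and 7.16 degrees, less where a joint would pass 70% of its speed; a pose out of reach is approached as far as the arm can. A call with a gripper value outside its range is refused whole. "grip" is the closure, from 0 (fully open) to 1 (shut), set as the call begins (left out, the last holds). The fingers move at their own pace and stop on an object; "newtons" is the grip in N (left out, the last holds). Time passes only in rows, so rows that do not move let the fingers close. It gives the time, the measured TCP pose, the force, the opening and the grip force at its end, in the units of the state.
- get_state(): the state, without advancing time (a new reading comes with each control period).
- read_camera(name): name is "scene" or "top"; returns the picture (400x640x3 uint8, red, green, blue); there is no depth.
- camera_model(name): a dict with "intrinsics" (3x3 intrinsics, pixels), "k1" (the pictures are not rectified: a ray, as slopes to the right and down, at radius r is drawn at 1 + k1 r^2 times it, then the intrinsics apply), "world_to_cam" (4x4, takes a point from world to camera coordinates). Camera axes: x right, y down, z forward; pixel columns grow to the right and rows downward; lengths in mm; the calibration is good to about 2 mm. A picture is of the moment at which its call begins. camera_model takes no time and is no camera call.
- sign_off(): hands the job in; it is judged then, once.
Trained networks look in the newest picture that a camera, given by its name, has taken for a name from the list of things; names that differ only in an ending like _2 or _b are one class to them, and where a whole thing is asked for, a point or a joint stands for the part that bears it (a point fixed in the world has none). Each returns a list of dicts, best first, with "conf" (0 to 1); they miss things now and then, are a little off and sometimes report something else, mostly with a low value. They report only what shows in the picture. A call takes as long as a camera call. They do not tell look-alikes from the thing itself.
- silhouettes(thing, camera): "mask" (400x640 bool, what is visible of it) and "location" ([row, column] in pixels, amid what is visible of it).
- spot_point(thing, camera): "location" ([row, column] in pixels: a listed point, or the origin of a listed thing).
The state is a dict: "clock": time; "qpos": joint angles; "joint_velocities": joint speeds; "joint_torque": joint torques, N m; "eef_pos": TCP position; "orientation": TCP orientation; "ft_force": force on the tool from outside, world axes, zero at the start; "torque": the same for the moment, N m; "grip_width": finger opening in mm; "grip_force": force on a finger pad.
Only numpy, scipy, OpenCV 4.12 (cv2) and the standard library are available. Lean on these libraries where they do the work, as an engineer would, in place of code of your own. Each camera call takes 0.05 s, during which the arm holds its last target. There are 200 camera calls.

### The job

Refit the battery of the hand-held radio that lies face down in the grey repair cradle: take the thick black pack with the two lugs (not the thin plain slab), tuck its lugs under the retaining lip at the tail of the bay, swing its other end down and press it until the spring latch has snapped over it and the pack lies flat and fully home, then let go. Feel your way and do not force it: the lugs break at a push of 35 N. Leave the slab and the tin where they are.

Things in the scene. Friction and masses are not known exactly. Their poses are not given: they have to be found in the camera images.
- pack_centre (a point): Centre of the loose battery pack, 12 mm over its underside: black block 92 mm long (x), 54 wide (y), 24 thick (z), 0.09 to 0.18 kg, lying right way up on the bench (z up). Grasp it across its width. x points from the lug end (end face at x = -46 mm) to the latch end (+46 mm).
- pack_lugs (a point): On the pack, at x = -56 mm, y = 0, 12 mm below pack_centre, same axes: middle of the tips of its two lugs. Each lug is 12 mm wide, 3.5 mm thick, flush with the underside, at y = -14 and +14 mm, and sticks out 10 mm beyond the end face; 40 mm over their outer sides.
- pack: The same pack, at the middle of its underside (12 mm below pack_centre), same axes. Its lugs are brittle: pack and radio or cradle must never be pressed together with over 35 N.
- pack_ledge (a point): On the pack, middle of the ledge at its latch end: the top 11 mm of the pack stop at x = 40 mm, 6 mm short of the end face, so the ledge runs from x = 40 to 46 mm, 13 mm over the underside. Same axes as pack_centre; this point is at x = 43 mm, 1 mm above pack_centre.
- cradle_mid (a point): Point of the fixed cradle, 30 mm over the bench, level with the floor of the radio's battery bay. x runs along the radio from its tail (retaining lip) to its head (latch, knobs, antenna), z up. The radio is clamped between the cradle's jaws anywhere up to 14 mm either way along x: the middle of its bay lies at y = 0, z = 0 and an x from -14 to +14 mm that is not given and must be found by touch or sight.
- latch (a joint): Travel of the spring latch in m: 0 is out (bay empty, or over the ledge of a pack that is home), up to 0.006 pushed back towards the head. Spring 2 N at 0, 4 N at 4 mm; the pack's end, pressed down on the ramp, pushes it back and needs roughly 5 to 15 N. A pack with tucked lugs, let go, rests on the ramp at 10 to 12 degrees.
- radio_tail (a point): Fixed point of the cradle plate under the radio's tail: x = -57 mm, y = 0, 20 mm below cradle_mid. Tail, measured from the bay's middle: a wall at x = -57 mm stops the lug tips; from it the lip overhangs to x = -52 mm, underside 7 mm and top 10.5 mm over the bay floor; the pocket below is 45 mm wide. The lugs go in only with the latch end raised 10 to 22 degrees, never flat.
- radio_head (a point): Fixed point between the cradle's jaws, x = 66 mm, y = 0, level with the bay floor. From the bay's middle: head x = 47 to 86 mm, 66 wide, 22 mm over the floor (thumb pad 24.5); guide ears 10 mm high from x = 38 mm, 60 mm apart; latch tooth, 22 wide, from x = 43 mm, 14 mm over the floor, with a steep ramp up to 23 mm; antenna to x = 165 mm. Jaws y = -64 to 47 mm, 12 mm over the floor.
- cradle: The fixed cradle with the radio: point on the bench below cradle_mid, same axes. The bay floor is flat, level, 47 mm wide and 104 mm long, so the pack (102 mm with lugs) has 2 mm of play along it and its long sides stay free to hold. Cradle plate 195 x 110 mm, x = -95 to 100 mm, 10 mm high. The clamped radio stays put under pushes below 60 N.
- slab_centre (a point): Centre of a thin plain black cell in a sleeve, 46 x 120 x 10 mm, x across and y along it, loose on the bench. It does not belong to the radio; leave it.
- tin_centre (a point): Centre of a small grey round tin, 60 mm across, 28 mm high; leave it.
Not all that is in view belongs to the job. Of the things shaped like the pack, the black one is meant.

How it is judged:
By the outcome, as a careful person would: the job done as asked, in the order asked, and still so for the second after the job is handed in, with the robot touching nothing.
It also fails if it takes over 48 s, if anything falls off the work surface, if the arm or the gripper's body presses on something with over 40 N, if the wrist force passes 120 N, or if a joint passes its speed limit or range.

## Working session

There is one attempt and no reset: what is moved stays moved. The work goes in short steps, Python scripts to look and compute and a tool call to move; the robot and the scene stay as the last step left them, time stands still between calls to the robot, and variables do not carry over. Pictures are saved under pics/ and viewed, at most 10 in all, crops included, and the job is handed in when it is done.

Besides the shell and the picture viewer there is one more tool, called after "Request:" by a JSON object that holds its "name" and its "arguments". carry_out: Moves the arm, as the interface text tells. Its arguments: {"type":"object","properties":{"travel":{"type":"array"},"twist":{"type":"array"},"grip":{"type":"number"},"newtons":{"type":"number"}},"required":["travel","twist"]}

```bash
mkdir -p pics; ls; cat > h.py <<'E'
import numpy as np, cv2
from rig import *
def ray(cam,rc):
    m=camera_model(cam);K=np.array(m["intrinsics"]);T=np.array(m["world_to_cam"]);k=m["k1"]
    d=np.array([(rc[1]-K[0,2])/K[0,0],(rc[0]-K[1,2])/K[1,1]]);u=d.copy()
    for _ in range(20):u=d/(1+k*(u@u))
    R=T[:3,:3];o=-R.T@T[:3,3];return o,R.T@np.array([u[0],u[1],1])
def at_z(cam,rc,z):
    o,v=ray(cam,rc);return o+v*(z-o[2])/v[2]
def proj(cam,p):
    m=camera_model(cam);K=np.array(m["intrinsics"]);T=np.array(m["world_to_cam"]);k=m["k1"]
    c=T[:3,:3]@np.asarray(p,float)+T[:3,3];u=c[:2]/c[2];u=u*(1+k*(u@u))
    return np.array([u[1]*K[1,1]+K[1,2],u[0]*K[0,0]+K[0,2]])
def tri(ra,rb):
    A=[];b=[]
    for o,v in(ra,rb):
        v=v/np.linalg.norm(v);P=np.eye(3)-np.outer(v,v);A.append(P);b.append(P@o)
    return np.linalg.lstsq(np.vstack(A),np.hstack(b),rcond=None)[0]
E
python3 - <<'E'
from h import *
np.set_printoptions(precision=1,suppress=True)
im={}
for c in("scene","top"):
    im[c]=read_camera(c);cv2.imwrite(f"pics/{c}0.png",im[c][...,::-1])
    print(c,ray(c,(200,320)))
Z=dict(pack_centre=12,pack_lugs=0,pack_ledge=13,cradle_mid=30,radio_tail=10,radio_head=30,slab_centre=5,tin_centre=14)
for t in Z:
    for c in("scene","top"):
        for d in spot_point(t,c)[:3]:print(t,c,np.array(d["location"]),round(d["conf"],2),at_z(c,d["location"],Z[t]))
print(get_state())
E
```

```text
pics
scene (array([-253.1, -490.2,  800.5]), array([ 0.7,  0.4, -0.6]))
top (array([ 322.5,  -10.5, 1030.4]), array([ 0.2,  0. , -1. ]))
pack_centre scene [247.4 344.1] 0.9 [ 450.8 -130.4   12. ]
pack_centre scene [273.6 396.2] 0.71 [ 441.2 -271.3   12. ]
pack_centre top [228.6 419.8] 0.82 [ 425.7 -274.9   12. ]
pack_centre top [220.8 369.4] 0.79 [ 451.3 -133.    12. ]
pack_centre top [210.7 417.8] 0.7 [ 477.  -272.7   12. ]
pack_lugs scene [250.1 319. ] 0.92 [421.2 -78.4   0. ]
pack_lugs scene [297.  392.8] 0.86 [ 385.6 -290.4    0. ]
pack_lugs top [242.5 423.3] 0.68 [ 387.  -285.4    0. ]
pack_lugs top [230.5 352.6] 0.67 [426.  -85.3   0. ]
pack_ledge scene [246.3 362.9] 0.93 [ 477.3 -167.1   13. ]
pack_ledge scene [260.4 399.4] 0.75 [ 481.7 -260.7   13. ]
pack_ledge scene [214.7 285.4] 0.63 [472.   55.4  13. ]
pack_ledge top [214.4 384.4] 0.83 [ 468.5 -176.3   13. ]
pack_ledge top [207. 416.] 0.63 [ 487.7 -268.    13. ]
cradle_mid scene [193.9 300.9] 0.71 [547.5  57.4  30. ]
cradle_mid top [190.2 301.4] 0.62 [540.4  57.7  30. ]
radio_tail scene [215.  286.5] 0.76 [475.3  54.4  10.
[... 388 characters left out ...]
5.    5. ]
slab_centre top [161.7 398.6] 0.6 [ 625.4 -227.9    5. ]
tin_centre scene [182.  221.7] 0.67 [489.1 286.1  14. ]
tin_centre scene [213.5 289.4] 0.15 [480.5  48.7  14. ]
tin_centre top [212.2 218.9] 0.54 [484.9 295.9  14. ]
{'clock': 0.9, 'qpos': array([66.4,  3. , 92.4, -0. , 84.6, -6.8]), 'joint_velocities': array([-0. , -0. , -0.1,  0. , -0.2, -0. ]), 'joint_torque': array([  0. , -39.4, -37. ,   0. ,   0. ,   0. ]), 'eef_pos': array([180.4, 598.4, 250.3]), 'orientation': array([[-1. ,  0.3,  0. ],
       [ 0.3,  1. , -0. ],
       [-0. , -0. , -1. ]]), 'ft_force': array([-0.3, -0.4, -0.5]), 'torque': array([-0. , -0.1,  0. ]), 'grip_force': 0.0, 'grip_width': 85.37070934963836}
```

View pics/top0.png

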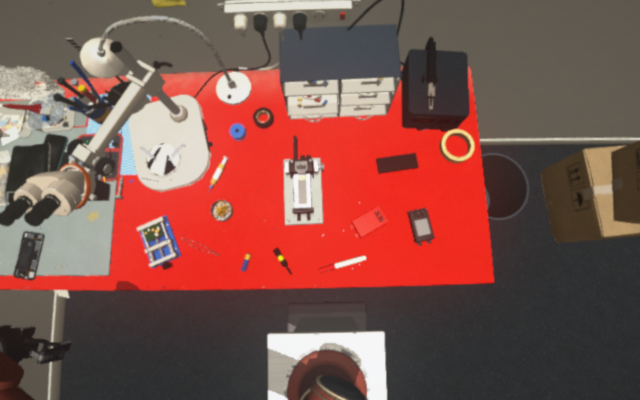

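```bash
python3 - <<'E'
import cv2,numpy as np
a=cv2.imread("pics/top0.png")[195:260,330:440];b=cv2.imread("pics/scene0.png")[150:315,270:430]
a=cv2.resize(a,(788,466),interpolation=cv2.INTER_CUBIC)
b=cv2.resize(b,(580,598),interpolation=cv2.INTER_CUBIC)
cv2.imwrite("pics/c1.png",a);cv2.imwrite("pics/c2.png",b)
E
```

```text
(no output)
```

View pics/c2.png

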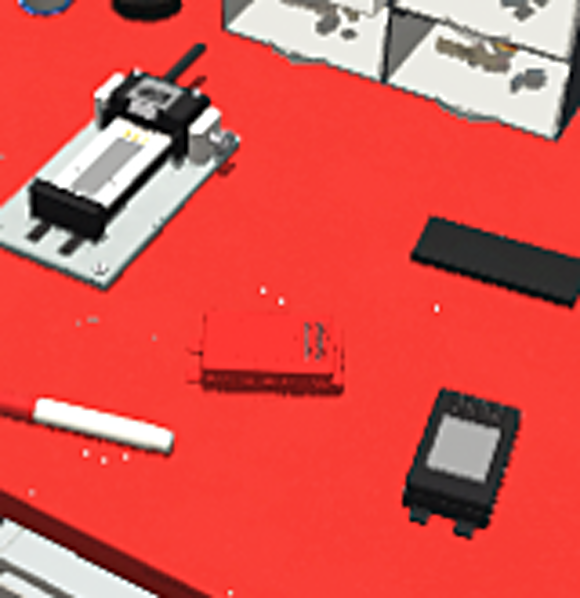

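Look-alikes are the red pack at top (220,369), the thin slab at top (162,398) and the black pack with lugs and a grey label at top (226,420). By the description the black one at (226,420) is meant, and the crop confirms it: the two lugs point toward the robot and the ledge toward the head. The cradle is at top (190,302).

```bash
cat > fit.py <<'E'
from h import *
from scipy.optimize import minimize
np.set_printoptions(precision=1,suppress=True)
def box(x0,x1,y0,y1,z0,z1): return np.array([[x,y,z] for x in(x0,x1) for y in(y0,y1) for z in(z0,z1)],float)
PACK=[box(-46,46,-27,27,0,13),box(-46,40,-27,27,13,24),box(-56,-46,-20,-8,0,3.5),box(-56,-46,8,20,0,3.5)]
def render(cam,boxes,p,S=4):
    c,s=np.cos(p[2]),np.sin(p[2]);m=np.zeros((400,640),np.uint8)
    M=np.zeros((400*S,640*S),np.uint8)
    for b in boxes:
        w=np.c_[p[0]+c*b[:,0]-s*b[:,1],p[1]+s*b[:,0]+c*b[:,1],b[:,2]]
        px=np.array([proj(cam,q)[::-1] for q in w])*S+S/2
        cv2.fillConvexPoly(M,cv2.convexHull(px.astype(np.float32)).astype(np.int32),255)
    return cv2.resize(M,(640,400),interpolation=cv2.INTER_AREA)/255.
def fit(boxes,masks,p0):
    def f(q):
        p=[q[0],q[1],q[2]/60]
        return sum(np.abs(render(c,boxes,p)-m).sum()/m.sum() for c,m in masks.items())
    r=minimize(f,[p0[0],p0[1],p0[2]*60],method="Nelder-Mead",options=dict(initial_simplex=[[p0[0],p0[1],p0[2]*60],[p0[0]+8,p0[1],p0[2]*60],[p0[0],p0[1]+8,p0[2]*60],[p0[0],p0[1],p0[2]*60+8]],xatol=.05,maxiter=150))
    return [r.x[0],r.x[1],np.degrees(r.x[2]/60)],r.fun
E
python3 - <<'E'
from fit import *
pm={};
for c in("scene","top"):
    read_camera(c)
    for d in silhouettes("pack",c):
        print(c,d["location"],d["conf"],d["mask"].sum())
        if np.linalg.norm(np.array(d["location"])-proj(c,[435,-272,12]))<12 and c not in pm: pm[c]=d["mask"]
    for d in silhouettes("cradle",c)[:2]:
        print("cr",c,d["location"],d["conf"],d["mask"].sum())
    cm=silhouettes("cradle",c)[0]["mask"];np.save(f"cm_{c}.npy",cm)
p0=[435,-272,np.radians(13)]
print(fit(PACK,pm,p0))
for c in pm:print(c,fit(PACK,{c:pm[c]},p0))
# crops of cradle
a=cv2.imread("pics/top0.png")[130:235,270:335];a=cv2.resize(a,None,fx=5.6,fy=5.6,interpolation=cv2.INTER_CUBIC)
b=cv2.imread("pics/scene0.png")[155:235,265:340];b=cv2.resize(b,None,fx=5.6,fy=5.6,interpolation=cv2.INTER_CUBIC)
o=np.zeros((590,800,3),np.uint8);o[:a.shape[0],:a.shape[1]]=a;o[:b.shape[0],370:370+b.shape[1]]=b
cv2.imwrite("pics/c3.png",o)
E
```

```text
scene [277.8, 396.2] 0.9 933
scene [249.2, 341.2] 0.81 870
cr scene [201.6, 300.2] 0.72 2336
top [226.7, 422.2] 0.57 715
cr top [187.8, 305.1] 0.88 2550
cr top [225.8, 420.7] 0.41 649Traceback (most recent call last):
  File "<stdin>", line 12, in <module>
  File "fit.py", line 18, in fit
    r=minimize(f,[p0[0],p0[1],p0[2]*60],method="Nelder-Mead",options=dict(initial_simplex=[[p0[0],p0[1],p0[2]*60],[p0[0]+8,p0[1],p0[2]*60],[p0[0],p0[1]+8,p0[2]*60],[p0[0],p0[1],p0[2]*60+8]],xatol=.05,maxiter=150))
    res = _minimize_neldermead(fun, x0, args, callback, bounds=bounds,
                               **options)
    fxr = func(xr)
    fx = function(np.copy(x), *(wrapper_args + args))
  File "fit.py", line 17, in f
    return sum(np.abs(render(c,boxes,p)-m).sum()/m.sum() for c,m in masks.items())
  File "fit.py", line 17, in <genexpr>
    return sum(np.abs(render(c,boxes,p)-m).sum()/m.sum() for c,m in masks.items())
                      ~~~~~~^^^^^^^^^^^
  File "fit.py", line 11, in render
    px=np.array([proj(cam,q)[::-1] for q in w])*S+S/2
                 ~~~~^^^^^^^
  File "h.py", line 11, in proj
    m=camera_model(cam);K=np.array(m["intrinsics"]);T=np.array(m["world_to_cam"]);k=m["k1"]
ValueError: time passes only in moves, steps and waits
```

```bash
sed -i 's/^from rig import \*/from rig import *\nimport rig,functools\n_C={c:rig.camera_model(c) for c in("scene","top")}\ncamera_model=lambda c:_C[c]/' h.py
cat > masks.py <<'E'
from fit import *
def notred(c,f):
    a=cv2.imread(f).astype(float);bg,r=a[...,:2].max(2),a[...,2]
    # redness fraction -> soft mask (red table: r>>g,b)
    return np.clip(1-((r-bg)/170.),0,1)
def near(c,p,z,rad):
    m=np.zeros((400,640));q=proj(c,[p[0],p[1],z]);cv2.circle(m,(int(q[1]),int(q[0])),rad,1,-1);return m
E
python3 - <<'E'
from masks import *
p0=[435,-272,np.radians(13)]
ms={c:notred(c,f"pics/{c}0.png")*near(c,p0,12,34 if c=="scene" else 26) for c in("scene","top")}
print([m.sum() for m in ms.values()])
print(fit(PACK,ms,p0))
for c in ms:print(c,fit(PACK,{c:ms[c]},p0))
PL=[box(-95,100,-55,55,0,10),box(-60,45,-23,23,10,38),box(47,86,-33,33,30,52),box(50,80,-64,47,10,42)]
q0=[544,57,np.radians(5)]
for c in("scene","top"):
    m=np.load(f"cm_{c}.npy").astype(float);print(c,fit(PL[:1],{c:m},q0))
a=cv2.imread("pics/top0.png")[130:235,270:335];a=cv2.resize(a,None,fx=5.6,fy=5.6,interpolation=cv2.INTER_CUBIC)
b=cv2.imread("pics/scene0.png")[155:235,265:340];b=cv2.resize(b,None,fx=5.6,fy=5.6,interpolation=cv2.INTER_CUBIC)
o=np.zeros((590,800,3),np.uint8);o[:a.shape[0],:a.shape[1]]=a;o[:b.shape[0],370:370+b.shape[1]]=b
cv2.imwrite("pics/c3.png",o)
E
```

```text
[np.float64(880.629411764706), np.float64(545.435294117647)]
([np.float64(437.6762433340364), np.float64(-275.74495664823036), np.float64(11.342121747179466)], np.float64(0.41911363169565885))
scene ([np.float64(441.1154624460348), np.float64(-274.9426126797639), np.float64(11.148126920076244)], np.float64(0.07482838700483832))
top ([np.float64(437.3207354749005), np.float64(-277.6557433731132), np.float64(11.356565412269912)], np.float64(0.3324777475806336))
scene ([np.float64(547.9149287473824), np.float64(59.07238113861652), np.float64(0.9972228338123322)], np.float64(0.13964712597367712))
top ([np.float64(544.5200378921886), np.float64(55.883133953171566), np.float64(0.8650092871308058)], np.float64(0.07589081122645137))
```

View pics/c3.png

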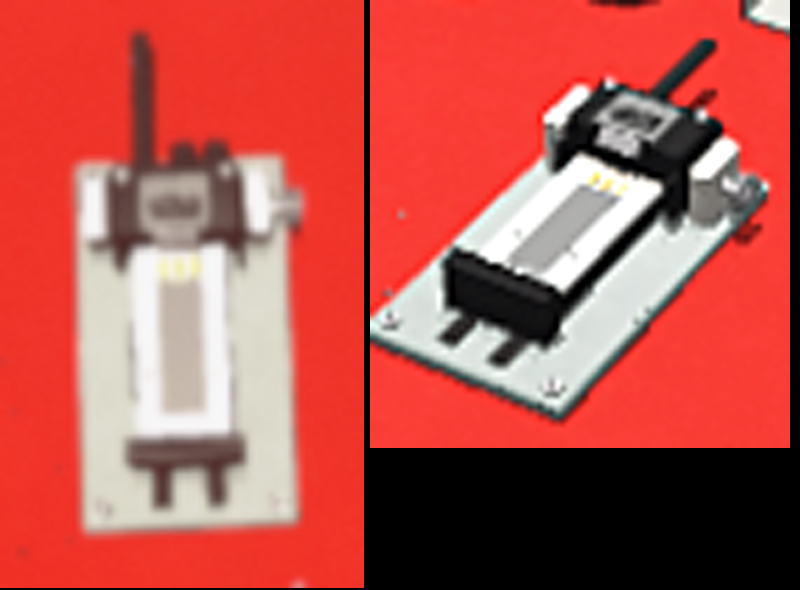

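```bash
python3 - <<'E'
from fit import *
T=lambda x,y:(130+(y+.5)/5.6-.5,270+(x+.5)/5.6-.5)
S=lambda x,y:(155+(y+.5)/5.6-.5,265+(x-370+.5)/5.6-.5)
C=[at_z("top",T(*p),10)[:2] for p in[(77,165),(280,157),(298,520),(85,530)]]
print("corners",np.array(C)); 
# TL=(+100,+55) TR=(+100,-55) BR=(-95,-55) BL=(-95,+55)
L=np.array([[100,55],[100,-55],[-95,-55],[-95,55]]);C=np.array(C)
def rigid(L,C):
    U,_,V=np.linalg.svd((L-L.mean(0)).T@(C-C.mean(0)));R=(U@V).T;t=C.mean(0)-R@L.mean(0);return R,t
R,t=rigid(L,C);print("cradle",t,np.degrees(np.arctan2(R[1,0],R[0,0])),(R@L.T).T+t-C)
for n,p,z in[("lipedge",(181,437),40.5),("tailback",(186,467),30),("headfront",(181,245),52),("padfront",(180,238),54)]:
    w=at_z("top",T(*p),z);print(n,w,R.T@(w[:2]-t))
CS=np.array([at_z("scene",S(*p),10)[:2] for p in[(372,335),(563,413)]]);print(CS,(R.T@(CS-t).T).T)
for n,p,z in[("lip L",(452,250),40.5),("lip R",(568,292),40.5),("bay start",(500,248),30),("wallbot",(450,310),10)]:
    w=at_z("scene",S(*p),z);print(n,w,R.T@(w[:2]-t))
E
```

```text
corners [[639.6 111.4]
 [641.4   4.7]
 [449.8  -0.9]
 [447.  107.2]]
cradle [542.   55.5] 1.4042433498646771 [[ 1.   1.6]
 [ 1.9 -1.7]
 [-1.5 -0.9]
 [-1.4  1. ]]
lipedge [488.6  56.   40.5] [-53.3   1.7]
tailback [475.1  54.3  30. ] [-66.8   0.4]
headfront [583.7  54.3  52. ] [41.7 -2.3]
padfront [586.8  54.7  54. ] [44.8 -2. ]
[[447.2 102.7]
 [450.6  -1.2]] [[-93.6  49.5]
 [-92.7 -54.5]]
lip L [488.   84.9  40.5] [-53.2  30.6]
lip R [491.7  23.   40.5] [-51.  -31.4]
bay start [511.5  74.7  30. ] [-29.9  19.9]
wallbot [481.1  82.8  10. ] [-60.2  28.7]
```

```bash
cat > go.py <<'E'
from h import *
from scipy.spatial.transform import Rotation as Ro
np.set_printoptions(precision=4,suppress=True)
def tgt(yaw,tilt=0):  # pack frame: yaw, latch end raised by tilt; returns tool R (tool x=-pack x, y=pack y, z=-pack z)
    P=Ro.from_euler("z",yaw,degrees=True).as_matrix()@Ro.from_euler("y",-tilt,degrees=True).as_matrix()
    return P@np.diag([-1,1,-1.])
def plan(p,R=None,p0=None,R0=None):
    s=get_state();p0=s["eef_pos"] if p0 is None else np.array(p0,float);R0=s["orientation"] if R0 is None else R0
    print("d(m) tool",R0.T@(np.array(p)-p0)/1000, "rotvec" ,Ro.from_matrix(R0.T@R).as_rotvec(degrees=True) if R is not None else "")
    return p,R
E
python3 - <<'E'
from go import *
s=get_state();R0=s["orientation"];print(R0)
plan([400,160,250]);plan([439,-276,100],tgt(11.3),[400,160,250])
plan([439,-276,100],tgt(11.3))
E
```

```text
[[-0.9574  0.2887 -0.    ]
 [ 0.2887  0.9574  0.    ]
 [ 0.      0.     -1.    ]]
d(m) tool [-0.3368 -0.3563  0.0003] rotvec 
d(m) tool [-0.1632 -0.4062  0.15  ] rotvec [  0.0007  -0.0009 -28.0778]
d(m) tool [-0.5    -0.7625  0.1503] rotvec [  0.0007  -0.0009 -28.0778]
```

Request:
{"name": "carry_out", "arguments": {"travel": [[-0.026, -0.0275, 0], [-0.026, -0.0275, 0], [-0.026, -0.0275, 0], [-0.026, -0.0275, 0], [-0.026, -0.0275, 0], [-0.026, -0.0275, 0], [-0.026, -0.0275, 0], [-0.026, -0.0275, 0]], "twist": [[0, 0, 0], [0, 0, 0], [0, 0, 0], [0, 0, 0], [0, 0, 0], [0, 0, 0], [0, 0, 0], [0, 0, 0]], "grip": 0}}

```text
clock: 1.97
eef_pos: [316.4, 326.1, 250.5]
orientation: [[-0.958, 0.288, 0.001], [0.288, 0.958, 0.0], [-0.001, 0.001, -1.0]]
ft_force: [0.4, 0.1, -0.2]
grip_width: 85.4
grip_force: 0.0
```

Request:
{"name": "carry_out", "arguments": {"travel": [[-0.026, -0.0275, 0], [-0.026, -0.0275, 0], [-0.026, -0.0275, 0], [-0.026, -0.0275, 0], [-0.026, -0.0275, 0], [-0.0136, -0.034, 0.012], [-0.0136, -0.034, 0.012], [-0.0136, -0.034, 0.012]], "twist": [[0, 0, 0], [0, 0, 0], [0, 0, 0], [0, 0, 0], [0, 0, 0], [0, 0, 0], [0, 0, 0], [0, 0, 0]]}}

```text
clock: 2.63
eef_pos: [410.6, 47.4, 214.4]
orientation: [[-0.957, 0.288, 0.002], [0.288, 0.957, -0.0], [-0.002, 0.0, -1.0]]
ft_force: [0.1, -0.3, -0.3]
grip_width: 85.5
grip_force: 0.0
```

Request:
{"name": "carry_out", "arguments": {"travel": [[-0.0136, -0.034, 0.012], [-0.0136, -0.034, 0.012], [-0.0136, -0.034, 0.012], [-0.0136, -0.034, 0.012], [-0.0136, -0.034, 0.012], [-0.0136, -0.034, 0.012], [-0.0136, -0.034, 0.012], [-0.0136, -0.034, 0.012]], "twist": [[0, 0, 0], [0, 0, 0], [0, 0, 0], [0, 0, 0], [0, 0, 0], [0, 0, 0], [0, 0, 0], [0, 0, 0]]}}

```text
clock: 3.3
eef_pos: [435.9, -244.8, 118.0]
orientation: [[-0.957, 0.289, 0.001], [0.289, 0.957, -0.0], [-0.001, -0.0, -1.0]]
ft_force: [1.2, -0.4, 1.3]
grip_width: 85.2
grip_force: 0.0
```

Request:
{"name": "carry_out", "arguments": {"travel": [[0, 0, 0], [0, 0, 0], [0, 0, 0], [0, 0, 0], [0, 0, 0]], "twist": [[0, 0, -7.02], [0, 0, -7.02], [0, 0, -7.02], [0, 0, -7.02], [0, 0, 0]]}}

```text
clock: 3.72
eef_pos: [436.1, -242.9, 118.3]
orientation: [[-0.98, -0.198, -0.0], [-0.198, 0.98, 0.0], [0.0, 0.0, -1.0]]
ft_force: [0.2, 0.0, 0.1]
grip_width: 85.5
grip_force: 0.0
```

```bash
python3 - <<'E'
from go import *
s=get_state();print(s["clock"],s["eef_pos"],s["qpos"])
plan([439,-276,45],tgt(11.3));plan([439,-276,17],tgt(11.3))
a=read_camera("top")[195:260,380:460];b=read_camera("scene")[220:320,340:450]
cv2.imwrite("pics/c4.png",np.hstack([cv2.resize(a,(400,325),interpolation=cv2.INTER_CUBIC),cv2.resize(b,(358,325),interpolation=cv2.INTER_CUBIC)])[...,::-1])
E
```

```text
3.7167 [ 436.083  -242.9102  118.3164] [ -37.667    -7.4905  115.7467   -0.001    71.7452 -139.0608]
d(m) tool [ 0.0037 -0.033   0.0733] rotvec [ 0.0005 -0.0017  0.0941]
d(m) tool [ 0.0037 -0.033   0.1013] rotvec [ 0.0005 -0.0017  0.0941]
```

View pics/c4.png

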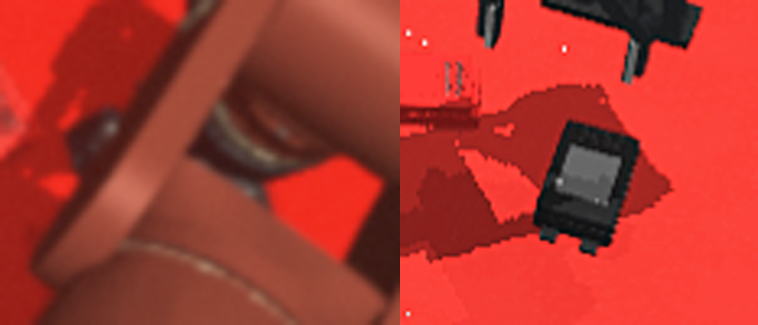

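The crop shows the black pack with its lugs toward the robot, the grey label up and the open fingers above it. The arm hides it in the top view. I'll descend now.

Request:
{"name": "carry_out", "arguments": {"travel": [[0.0037, -0.033, 0.015], [0, 0, 0.03], [0, 0, 0.028], [0, 0, 0.018], [0, 0, 0.01], [0, 0, 0]], "twist": [[0, 0, 0], [0, 0, 0], [0, 0, 0], [0, 0, 0], [0, 0, 0], [0, 0, 0]]}}

```text
clock: 4.32
eef_pos: [437.4, -274.4, 14.8]
orientation: [[-0.981, -0.195, -0.004], [-0.195, 0.981, 0.003], [0.003, 0.004, -1.0]]
ft_force: [-0.5, 0.2, 0.1]
grip_width: 85.6
grip_force: 0.0
```

Request:
{"name": "carry_out", "arguments": {"travel": [[0, 0, 0], [0, 0, 0], [0, 0, 0], [0, 0, 0], [0, 0, 0], [0, 0, 0], [0, 0, 0], [0, 0, 0]], "twist": [[0, 0, 0], [0, 0, 0], [0, 0, 0], [0, 0, 0], [0, 0, 0], [0, 0, 0], [0, 0, 0], [0, 0, 0]], "grip": 0.8, "newtons": 40}}

```text
clock: 4.98
eef_pos: [440.4, -276.8, 19.5]
orientation: [[-0.981, -0.196, 0.003], [-0.196, 0.981, -0.002], [-0.002, -0.003, -1.0]]
ft_force: [-0.1, 0.4, 6.7]
grip_width: 53.4
grip_force: 44.8
```

Request:
{"name": "carry_out", "arguments": {"travel": [[0, 0, -0.01], [0, 0, -0.02], [0, 0, -0.035], [0, 0, -0.035], [0, 0, -0.02], [0, 0, 0]], "twist": [[0, 0, 0], [0, 0, 0], [0, 0, 0], [0, 0, 0], [0, 0, 0], [0, 0, 0]], "newtons": 60}}

```text
clock: 5.48
eef_pos: [441.6, -278.0, 143.8]
orientation: [[-0.981, -0.196, 0.008], [-0.196, 0.981, -0.007], [-0.007, -0.009, -1.0]]
ft_force: [1.2, -1.1, -0.9]
grip_width: 52.6
grip_force: 65.4
```

```bash
cat >> go.py <<'E'
B=np.array([541.5,57,30.]);BY=1.2
def tcp_for(tipx,tipz,th,y=0,e=0,B=B,BY=BY,h=19.5):
    R=tgt(BY,th);P=R@np.diag([-1,1,-1.])
    tip=B+Ro.from_euler("z",BY,degrees=True).as_matrix()@np.array([tipx,y,tipz])
    return tip+P@np.array([56+e,0,h]),R
E
python3 - <<'E'
from go import *
s=get_state();print(s["clock"],s["eef_pos"],s["ft_force"],s["torque"],s["grip_width"])
p,R=tcp_for(-45,30,16);print(p);plan(p,R)
E
```

```text
5.4833 [ 441.5644 -277.9821  143.8113] [ 1.1885 -1.1336 -0.894 ] [-0.0724 -0.0494 -0.0039] 52.63809608337273
[544.955   57.0724  94.1803]
d(m) tool [-0.1668  0.3087  0.0481] rotvec [  0.9514 -15.53    10.1046]
```

Request:
{"name": "carry_out", "arguments": {"travel": [[-0.0185, 0.0343, 0], [-0.0185, 0.0343, 0], [-0.0185, 0.0343, 0], [-0.0185, 0.0343, 0], [-0.0185, 0.0343, 0], [-0.0185, 0.0343, 0], [-0.0185, 0.0343, 0], [-0.0185, 0.0343, 0]], "twist": [[0, 0, 0], [0, 0, 0], [0, 0, 0], [0, 0, 0], [0, 0, 0], [0, 0, 0], [0, 0, 0], [0, 0, 0]]}}

```text
clock: 6.15
eef_pos: [529.3, 24.3, 135.7]
orientation: [[-0.981, -0.196, -0.002], [-0.196, 0.981, 0.0], [0.002, 0.0, -1.0]]
ft_force: [-0.4, -0.1, -1.2]
grip_width: 52.4
grip_force: 65.3
```

Request:
{"name": "carry_out", "arguments": {"travel": [[-0.0185, 0.0343, 0], [0, 0, 0], [0, 0, 0], [0, 0, 0], [0, 0, 0], [0, 0, 0]], "twist": [[0, 0, 0], [0, 0, 5], [0, 0, 5], [0, -5.2, 0], [0, -5.2, 0], [0, -5.2, 0]]}}

```text
clock: 6.65
eef_pos: [541.0, 59.8, 135.7]
orientation: [[-0.963, -0.023, 0.27], [-0.022, 1.0, 0.006], [-0.27, -0.0, -0.963]]
ft_force: [-0.3, -0.3, -2.5]
grip_width: 52.8
grip_force: 65.3
```

Request:
{"name": "carry_out", "arguments": {"travel": [[0, 0, 0], [0, 0, 0]], "twist": [[0, 0, 0], [0, 0, 0]]}}

```text
clock: 6.82
eef_pos: [539.7, 59.6, 135.3]
orientation: [[-0.964, -0.023, 0.264], [-0.022, 1.0, 0.006], [-0.264, 0.0, -0.964]]
ft_force: [0.0, -0.0, -1.7]
grip_width: 52.6
grip_force: 65.3
```

```bash
python3 - <<'E'
from go import *
s=get_state();print(s["clock"],s["eef_pos"],s["orientation"],s["ft_force"],s["grip_width"])
p,R=tcp_for(-45,30,16);print(p);plan(p,R)
p,R=tcp_for(-45,10,16);print(p);plan(p,R)
E
```

```text
6.8167 [539.6549  59.5899 135.3254] [[-0.9642 -0.0227  0.2641]
 [-0.0219  0.9997  0.0061]
 [-0.2642  0.0001 -0.9645]] [ 0.039  -0.0053 -1.6683] 52.556588392179336
[544.955   57.0724  94.1803]
d(m) tool [ 0.0058 -0.0026  0.0411] rotvec [ 0.0336 -0.6816  0.0978]
[544.955   57.0724  74.1803]
d(m) tool [ 0.0111 -0.0026  0.0604] rotvec [ 0.0336 -0.6816  0.0978]
```

Request:
{"name": "carry_out", "arguments": {"travel": [[0.003, -0.0026, 0.022], [0.003, 0, 0.019], [0, 0, 0], [0, 0, 0]], "twist": [[0, 0, 0], [0, -0.7, 0], [0, 0, 0], [0, 0, 0]]}}

```text
clock: 7.15
eef_pos: [546.4, 57.0, 94.8]
orientation: [[-0.961, -0.023, 0.276], [-0.022, 1.0, 0.006], [-0.276, 0.0, -0.961]]
ft_force: [1.2, -0.5, -0.8]
grip_width: 52.4
grip_force: 65.2
```

```bash
python3 - <<'E'
from go import *
s=get_state();print(s["clock"],s["eef_pos"],s["ft_force"])
b=read_camera("scene");cv2.imwrite("pics/s5.png",b[...,::-1])
P=s["orientation"]@np.diag([-1,1,-1.])
f=lambda q:s["eef_pos"]+P@np.array(q,float)
for n,q in[("lug+out",[-56,20,-19.5]),("lug-out",[-56,-20,-19.5]),("lug+in",[-56,8,-19.5]),("end bot+",[-46,27,-19.5]),("end bot-",[-46,-27,-19.5]),("end top-",[-46,-27,4.5])]:
    r,c=proj("scene",f(q));print(n,f(q),"crop px",((c-270+.5)*8-.5,(r-165+.5)*8-.5))
a=cv2.resize(b[165:235,270:345],None,fx=8,fy=8,interpolation=cv2.INTER_CUBIC)
cv2.imwrite("pics/c5.png",a[...,::-1])
for d in spot_point("pack_lugs","scene")[:3]:print(d,at_z("scene",d["location"],60))
E
```

```text
7.15 [546.3556  56.9838  94.7937] [ 1.173  -0.495  -0.8492]
lug+out [497.4782  75.8971  60.5952] crop px (np.float64(114.62840195374338), np.float64(222.50717357914573))
lug-out [498.3788  35.9072  60.5848] crop px (np.float64(219.588939045188), np.float64(263.2106954293529))
lug+in [497.7484  63.9001  60.5921] crop px (np.float64(145.81757072158734), np.float64(234.6030319577535))
end bot+ [506.9294  83.111   63.358 ] crop px (np.float64(112.96847557525825), np.float64(193.0331565625106))
end bot- [508.1452  29.1247  63.344 ] crop px (np.float64(254.41040293212882), np.float64(247.3588242251003))
end top- [501.5206  28.9695  86.411 ] crop px (np.float64(241.95294392128062), np.float64(200.96007507420222))
{'location': [250.5, 319.7], 'conf': 0.9} [ 370.4349 -111.2641   60.    ]
{'location': [195.4, 290.3], 'conf': 0.75} [496.7103  55.4108  60.    ]
```

View pics/c5.png

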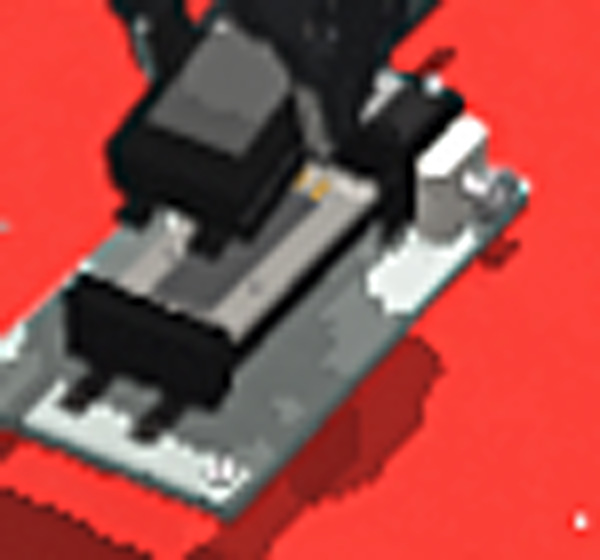

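The pack is held straight and tilted, and its lugs at about (118,218) and (222,258) match the prediction. The lip runs from (85,262) to (240,333). I'll refine the lip centre.

```bash
python3 - <<'E'
from go import *
a=cv2.cvtColor(cv2.imread("pics/top0.png"),cv2.COLOR_BGR2GRAY).astype(float)
def edges(row,lo,hi,bright):
    p=a[row,lo:hi];d=np.diff(p);i=d.argmin() if not bright else d.argmax();j=d.argmax() if not bright else d.argmin()
    sub=lambda k:k+.5+(0 if k in(0,len(d)-1) else .5*(abs(d[k-1])-abs(d[k+1]))/(abs(d[k-1])-2*abs(d[k])+abs(d[k+1])))
    return lo+sub(i),lo+sub(j)
for r in(209,210,211,212):
    l,h=edges(r,287,319,False);w=[at_z("top",(r,c),35)[:2] for c in(l,h)];print("tail",r,w[0],w[1],(w[0]+w[1])/2)
for r in(180,185,190,195,200,205):
    l,h=edges(r,288,318,True);w=[at_z("top",(r,c),30)[:2] for c in(l,h)];print("bay",r,w[0],w[1],(w[0]+w[1])/2)
col=a[165:225,302];print(a[200:222,300:306].mean(1).round(),a[168:182,300:306].mean(1).round())
C=lambda x,y:(165+(y+.5)/8-.5,270+(x+.5)/8-.5)
for p in[(85,265),(240,333)]:print(at_z("scene",C(*p),40.5))
for p in[(118,218),(222,258)]:print("lug",at_z("scene",C(*p),60.6))
E
```

```text
tail 209 [486.2404  84.1899] [484.9245  24.2637] [485.5825  54.2268]
tail 210 [483.4195  84.3173] [482.1051  24.3428] [482.7623  54.33  ]
tail 211 [480.6012  84.436 ] [479.2903  24.5036] [479.9457  54.4698]
tail 212 [477.7621  83.4666] [476.4757  24.5426] [477.1189  54.0046]
bay 180 [569.789  46.323] [569.512   34.3467] [569.6505  40.3349]
bay 185 [555.1746  45.5536] [554.9249  34.6599] [555.0497  40.1068]
bay 190 [541.446   80.0615] [541.148   67.0155] [541.297   73.5385]
bay 195 [526.9864  79.3987] [525.9229  32.2675] [526.4546  55.8331]
bay 200 [512.5768  77.4989] [511.5646  32.2007] [512.0707  54.8498]
bay 205 [498.3348  79.7182] [497.2893  32.4662] [497.8121  56.0922]
[189. 189. 193. 212. 238. 245. 241. 202. 130.  84.  84.  89.  78. 102.
 153. 177. 189. 196. 198. 199. 205. 214.] [119. 150. 158. 158. 149. 145. 175. 226. 236. 236. 235. 225. 203. 188.]
[494.4841  86.5025  40.5   ]
[493.0063  24.9678  40.5   ]
lug [499.965   76.3318  60.6   ]
lug [500.954   36.7243  60.6   ]
```

Request:
{"name": "carry_out", "arguments": {"travel": [[0.0028, -0.0008, 0.0096], [0.0028, 0, 0.0096], [0.001, 0, 0.0038], [0, 0, 0], [0, 0, 0], [0, 0, 0]], "twist": [[0, 0, 0], [0, 0, 0], [0, 0, 0], [0, 0, 0], [0, 0, 0], [0, 0, 0]]}}

```text
clock: 7.75
eef_pos: [547.3, 56.3, 72.4]
orientation: [[-0.959, -0.023, 0.281], [-0.022, 1.0, 0.006], [-0.281, -0.0, -0.96]]
ft_force: [-0.2, 0.8, -2.0]
grip_width: 52.6
grip_force: 65.3
```

Request:
{"name": "carry_out", "arguments": {"travel": [[0.0003, 0, 0.001], [0.0003, 0, 0.001], [0.0003, 0, 0.001], [0, 0, 0], [0, 0, 0], [0, 0, 0]], "twist": [[0, 0, 0], [0, 0, 0], [0, 0, 0], [0, 0, 0], [0, 0, 0], [0, 0, 0]]}}

```text
clock: 8.25
eef_pos: [547.1, 56.3, 69.2]
orientation: [[-0.96, -0.023, 0.281], [-0.022, 1.0, 0.006], [-0.281, -0.0, -0.96]]
ft_force: [0.4, 0.1, -1.5]
grip_width: 52.9
grip_force: 65.3
```

```bash
cat > st.py <<'E'
from go import *
s=get_state();P=s["orientation"]@np.diag([-1,1,-1.])
print(s["clock"],s["eef_pos"],s["ft_force"],s["torque"],"tip",s["eef_pos"]+P@np.array([-56,0,-19.5]),"tilt",np.degrees(np.arcsin(P[2,0])),"yaw",np.degrees(np.arctan2(P[1,0],P[0,0])))
E
python3 st.py
```

```text
8.25 [547.1338  56.2688  69.1806] [ 0.3536  0.0644 -1.5053] [-0.0324  0.2107  0.0053] tip [498.8728  55.1708  34.7434] tilt 16.304345312570884 yaw 1.303158714368754
```

Request:
{"name": "carry_out", "arguments": {"travel": [[0.0003, 0, 0.001], [0.0003, 0, 0.001], [0.0003, 0, 0.001], [0, 0, 0], [0, 0, 0]], "twist": [[0, 0, 0], [0, 0, 0], [0, 0, 0], [0, 0, 0], [0, 0, 0]]}}

```text
clock: 8.67
eef_pos: [547.0, 56.3, 65.8]
orientation: [[-0.96, -0.023, 0.28], [-0.022, 1.0, 0.006], [-0.28, 0.0, -0.96]]
ft_force: [-0.7, -1.0, -1.7]
grip_width: 52.7
grip_force: 65.3
```

Request:
{"name": "carry_out", "arguments": {"travel": [[0.0003, 0, 0.001], [0, 0, 0], [0, 0, 0]], "twist": [[0, 0, 0], [0, 0, 0], [0, 0, 0]]}}

```text
clock: 8.92
eef_pos: [547.0, 56.3, 64.9]
orientation: [[-0.96, -0.023, 0.28], [-0.022, 1.0, 0.006], [-0.281, 0.0, -0.96]]
ft_force: [-0.1, -0.6, -2.1]
grip_width: 52.7
grip_force: 65.3
```

Request:
{"name": "carry_out", "arguments": {"travel": [[0.0002, 0, 0.0007], [0, 0, 0], [0, 0, 0]], "twist": [[0, 0, 0], [0, 0, 0], [0, 0, 0]]}}

```text
clock: 9.17
eef_pos: [547.2, 56.3, 64.5]
orientation: [[-0.959, -0.023, 0.281], [-0.022, 1.0, 0.006], [-0.281, -0.0, -0.96]]
ft_force: [0.3, -0.1, 0.3]
grip_width: 52.8
grip_force: 65.5
```

```bash
python3 st.py
```

```text
9.1667 [547.2461  56.2655  64.4518] [ 0.2678 -0.0596  0.3324] [ 0.0307  0.2659 -0.0025] tip [498.9911  55.1656  30.0063] tilt 16.314167556939438 yaw 1.3050414961382009
```

Request:
{"name": "carry_out", "arguments": {"travel": [[-0.0003, 0, -0.001], [0.0019, 0, -0.0006], [0.0019, 0, -0.0006], [0.0019, 0, -0.0006], [0.001, 0, -0.0003], [0.001, 0, -0.0003], [0, 0, 0], [0, 0, 0]], "twist": [[0, 0, 0], [0, 0, 0], [0, 0, 0], [0, 0, 0], [0, 0, 0], [0, 0, 0], [0, 0, 0], [0, 0, 0]]}}

```text
clock: 9.83
eef_pos: [539.0, 56.1, 65.4]
orientation: [[-0.96, -0.023, 0.281], [-0.022, 1.0, 0.006], [-0.281, 0.0, -0.96]]
ft_force: [-0.1, 0.3, -1.9]
grip_width: 52.7
grip_force: 65.4
```

```bash
python3 st.py
```

```text
9.8333 [538.9784  56.083   65.4203] [-0.1058  0.2756 -1.8728] [-0.0086  0.1981 -0.0229] tip [490.7166  54.9857  30.9843] tilt 16.30290255673551 yaw 1.3028234376621328
```

Request:
{"name": "carry_out", "arguments": {"travel": [[0.001, 0, -0.0003], [0.001, 0, -0.0003], [0.001, 0, -0.0003], [0, 0, 0], [0, 0, 0]], "twist": [[0, 0, 0], [0, 0, 0], [0, 0, 0], [0, 0, 0], [0, 0, 0]]}}

```text
clock: 10.25
eef_pos: [536.5, 56.0, 65.9]
orientation: [[-0.959, -0.023, 0.282], [-0.022, 1.0, 0.006], [-0.282, -0.0, -0.959]]
ft_force: [3.4, 0.3, -3.7]
grip_width: 52.5
grip_force: 65.0
```

Request:
{"name": "carry_out", "arguments": {"travel": [[0.001, 0, -0.0003], [0.001, 0, -0.0003], [0, 0, 0], [0, 0, 0]], "twist": [[0, 0, 0], [0, 0, 0], [0, 0, 0], [0, 0, 0]]}}

```text
clock: 10.58
eef_pos: [536.0, 56.0, 66.7]
orientation: [[-0.958, -0.022, 0.287], [-0.021, 1.0, 0.006], [-0.287, 0.0, -0.958]]
ft_force: [9.1, 0.4, -6.8]
grip_width: 53.2
grip_force: 64.6
```

Request:
{"name": "carry_out", "arguments": {"travel": [[0.001, 0, -0.0003], [0, 0, 0], [0, 0, 0]], "twist": [[0, 0, 0], [0, 0, 0], [0, 0, 0]]}}

```text
clock: 10.83
eef_pos: [535.7, 55.9, 67.0]
orientation: [[-0.957, -0.022, 0.289], [-0.021, 1.0, 0.007], [-0.289, 0.0, -0.957]]
ft_force: [11.7, 0.6, -9.7]
grip_width: 52.7
grip_force: 65.1
```

```bash
python3 st.py
```

```text
10.8333 [535.6922  55.9229  67.041 ] [11.6794  0.5503 -9.713 ] [ 0.2048 -1.9832  0.062 ] tip [487.7274  54.8629  32.1912] tilt 16.795587334806452 yaw 1.2689542779454699
```

Request:
{"name": "carry_out", "arguments": {"travel": [[-0.002, 0, 0.0008], [-0.002, 0, 0.0009], [0, 0, 0], [0, 0, 0]], "twist": [[0, 0, 0], [0, 0, 0], [0, 0, 0], [0, 0, 0]]}}

```text
clock: 11.17
eef_pos: [536.8, 56.0, 64.7]
orientation: [[-0.96, -0.023, 0.28], [-0.022, 1.0, 0.006], [-0.28, -0.0, -0.96]]
ft_force: [0.7, -0.1, -1.1]
grip_width: 52.9
grip_force: 66.2
```

```bash
python3 st.py
```

```text
11.1667 [536.8257  56.0289  64.7493] [ 0.7396 -0.0705 -1.1437] [-0.0016  0.0507 -0.0103] tip [488.5312  54.9228  30.3593] tilt 16.248422055699095 yaw 1.310630406542299
```

Request:
{"name": "carry_out", "arguments": {"travel": [[-0.0006, 0, -0.0019], [-0.0003, 0, -0.001], [0, 0, 0], [0, 0, 0]], "twist": [[0, 0, 0], [0, 0, 0], [0, 0, 0], [0, 0, 0]]}}

```text
clock: 11.5
eef_pos: [536.6, 56.1, 67.3]
orientation: [[-0.96, -0.023, 0.28], [-0.022, 1.0, 0.006], [-0.28, 0.0, -0.96]]
ft_force: [2.6, 0.6, -6.8]
grip_width: 52.7
grip_force: 65.5
```

```bash
python3 st.py
```

```text
11.5 [536.5905  56.0588  67.34  ] [ 2.571   0.602  -6.7549] [-0.0109 -0.1501  0.0184] tip [488.2946  54.9582  32.9518] tilt 16.246160360012215 yaw 1.3059176058382425
```

The lip bears on the lugs, so they are tucked. Next I lower again and swing down.

Request:
{"name": "carry_out", "arguments": {"travel": [[0.0009, 0, 0.0029], [0, 0, 0], [-0.00037, 0, 0.00105], [-0.00037, 0, 0.00105], [-0.00037, 0, 0.00105], [-0.0003, 0, 0.00105], [0, 0, 0], [0, 0, 0]], "twist": [[0, 0, 0], [0, 0, 0], [0, 1.075, 0], [0, 1.075, 0], [0, 1.075, 0], [0, 1.075, 0], [0, 0, 0], [0, 0, 0]]}}

```text
clock: 12.17
eef_pos: [539.8, 56.1, 61.2]
orientation: [[-0.978, -0.023, 0.207], [-0.022, 1.0, 0.005], [-0.208, 0.0, -0.978]]
ft_force: [-0.1, 0.4, -1.9]
grip_width: 52.8
grip_force: 66.2
```

```bash
python3 st.py
```

```text
12.1667 [539.8446  56.0791  61.2363] [-0.0834  0.3801 -1.8994] [ 0.0186  0.1475 -0.0334] tip [489.1236  54.9259  30.5394] tilt 11.977390705786297 yaw 1.3031303805103658
```

Request:
{"name": "carry_out", "arguments": {"travel": [[0, 0, 0], [0, 0, 0], [0, 0, 0], [0, 0, 0], [0, 0, 0], [0, 0, 0]], "twist": [[0, 0, 0], [0, 0, 0], [0, 0, 0], [0, 0, 0], [0, 0, 0], [0, 0, 0]], "grip": 0}}

```text
clock: 12.67
eef_pos: [539.6, 56.1, 61.4]
orientation: [[-0.978, -0.023, 0.208], [-0.022, 1.0, 0.005], [-0.208, -0.0, -0.978]]
ft_force: [-0.4, 0.1, -0.2]
grip_width: 85.2
grip_force: 0.0
```

Request:
{"name": "carry_out", "arguments": {"travel": [[0, 0, -0.01], [0, 0, -0.03], [0, 0, -0.03], [0, 0, 0], [0, 0, 0], [0, 0, 0]], "twist": [[0, 0, 0], [0, 0, 0], [0, 0, 0], [0, 6, 0], [0, 6, 0], [0, 0, 0]]}}

```text
clock: 13.17
eef_pos: [527.7, 55.6, 132.5]
orientation: [[-1.0, -0.023, 0.003], [-0.023, 1.0, -0.0], [-0.003, -0.0, -1.0]]
ft_force: [-0.5, 0.3, 0.3]
grip_width: 85.2
grip_force: 0.0
```

```bash
python3 - <<'E'
from go import *
s=get_state();print(s["clock"],s["eef_pos"],s["orientation"],s["grip_width"],s["ft_force"])
plan([571,56.8,110],tgt(1.3))
b=read_camera("scene")
cv2.imwrite("pics/c6.png",cv2.resize(b[155:235,265:345],None,fx=7,fy=7,interpolation=cv2.INTER_CUBIC)[...,::-1])
E
```

```text
13.1667 [527.7362  55.5654 132.5177] [[-0.9997 -0.0226  0.0028]
 [-0.0226  0.9997 -0.0003]
 [-0.0028 -0.0004 -1.    ]] 85.24373783210763 [-0.53    0.2923  0.2945]
d(m) tool [-0.0432  0.0003  0.0226] rotvec [-0.0201  0.1612 -0.0044]
```

View pics/c6.png

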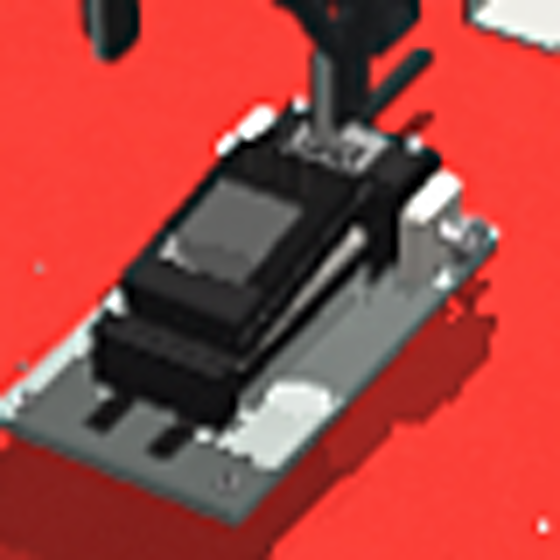

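The pack lies in the bay with its tail end under the lip at about (160,340). Its latch end is raised on the ramp, with a wedge gap showing near (320,280). Next I close the fingers and press.

Request:
{"name": "carry_out", "arguments": {"travel": [[-0.0216, 0, 0], [-0.0216, 0, 0.01], [0, 0, 0.01], [0, 0, 0], [0, 0, 0], [0, 0, 0], [0, 0, 0], [0, 0, 0]], "twist": [[0, 0, 0], [0, 0, 0], [0, 0, 0], [0, 0, 0], [0, 0, 0], [0, 0, 0], [0, 0, 0], [0, 0, 0]], "grip": 1, "newtons": 40}}

```text
clock: 13.88
eef_pos: [567.9, 56.8, 110.3]
orientation: [[-1.0, -0.023, 0.001], [-0.023, 1.0, -0.0], [-0.001, -0.0, -1.0]]
ft_force: [0.1, 0.4, 0.2]
grip_width: -0.2
grip_force: 0.0
```

Request:
{"name": "carry_out", "arguments": {"travel": [[0, 0, 0.006], [0, 0, 0.006], [0, 0, 0.004], [0, 0, 0], [0, 0, 0]], "twist": [[0, 0, 0], [0, 0, 0], [0, 0, 0], [0, 0, 0], [0, 0, 0]]}}

```text
clock: 14.3
eef_pos: [567.7, 56.8, 92.9]
orientation: [[-1.0, -0.023, -0.001], [-0.023, 1.0, 0.0], [0.001, 0.0, -1.0]]
ft_force: [0.4, 0.2, 0.4]
grip_width: -0.3
grip_force: 0.0
```

Request:
{"name": "carry_out", "arguments": {"travel": [[-0.004, 0, 0.001], [0, 0, 0.0015], [0, 0, 0.0015], [0, 0, 0], [0, 0, 0]], "twist": [[0, 0, 0], [0, 0, 0], [0, 0, 0], [0, 0, 0], [0, 0, 0]]}}

```text
clock: 14.72
eef_pos: [572.1, 56.8, 89.6]
orientation: [[-1.0, -0.023, -0.0], [-0.023, 1.0, -0.0], [0.0, -0.0, -1.0]]
ft_force: [-0.2, -0.4, 0.8]
grip_width: -0.1
grip_force: 0.0
```

Request:
{"name": "carry_out", "arguments": {"travel": [[0, 0, 0.0015], [0, 0, 0.0015], [0, 0, 0], [0, 0, 0]], "twist": [[0, 0, 0], [0, 0, 0], [0, 0, 0], [0, 0, 0]]}}

```text
clock: 15.05
eef_pos: [572.5, 56.8, 87.3]
orientation: [[-1.0, -0.023, 0.001], [-0.023, 1.0, 0.0], [-0.001, 0.0, -1.0]]
ft_force: [0.2, 0.4, 4.5]
grip_width: -0.0
grip_force: 1.6
```

Request:
{"name": "carry_out", "arguments": {"travel": [[0, 0, 0.001], [0, 0, 0.001], [0, 0, 0], [0, 0, 0]], "twist": [[0, 0, 0], [0, 0, 0], [0, 0, 0], [0, 0, 0]]}}

```text
clock: 15.38
eef_pos: [571.8, 56.8, 84.3]
orientation: [[-1.0, -0.023, -0.001], [-0.023, 1.0, 0.0], [0.001, 0.0, -1.0]]
ft_force: [0.2, -0.1, -0.7]
grip_width: 0.3
grip_force: 0.0
```

Request:
{"name": "carry_out", "arguments": {"travel": [[0, 0, 0.0015], [0, 0, 0.0015], [0, 0, 0], [0, 0, 0]], "twist": [[0, 0, 0], [0, 0, 0], [0, 0, 0], [0, 0, 0]]}}

```text
clock: 15.72
eef_pos: [571.9, 56.8, 81.3]
orientation: [[-1.0, -0.023, -0.001], [-0.023, 1.0, -0.0], [0.001, -0.0, -1.0]]
ft_force: [-0.5, 0.3, 0.5]
grip_width: -0.5
grip_force: 0.0
```

Request:
{"name": "carry_out", "arguments": {"travel": [[0, 0, 0.0015], [0, 0, 0.0015], [0, 0, 0], [0, 0, 0]], "twist": [[0, 0, 0], [0, 0, 0], [0, 0, 0], [0, 0, 0]]}}

```text
clock: 16.05
eef_pos: [572.1, 56.8, 78.6]
orientation: [[-1.0, -0.023, -0.0], [-0.023, 1.0, -0.0], [0.0, -0.0, -1.0]]
ft_force: [0.3, 0.3, 0.9]
grip_width: -0.2
grip_force: 0.3
```

Request:
{"name": "carry_out", "arguments": {"travel": [[0, 0, 0.0015], [0, 0, 0.0015], [0, 0, 0], [0, 0, 0]], "twist": [[0, 0, 0], [0, 0, 0], [0, 0, 0], [0, 0, 0]]}}

```text
clock: 16.38
eef_pos: [572.3, 56.8, 75.7]
orientation: [[-1.0, -0.023, 0.0], [-0.023, 1.0, -0.0], [-0.0, -0.0, -1.0]]
ft_force: [0.5, -0.6, 1.1]
grip_width: -0.1
grip_force: 0.7
```

Request:
{"name": "carry_out", "arguments": {"travel": [[0, 0, 0.001], [0, 0, 0.001], [0, 0, 0], [0, 0, 0]], "twist": [[0, 0, 0], [0, 0, 0], [0, 0, 0], [0, 0, 0]]}}

```text
clock: 16.72
eef_pos: [571.4, 56.8, 73.0]
orientation: [[-1.0, -0.023, -0.002], [-0.023, 1.0, -0.0], [0.002, -0.0, -1.0]]
ft_force: [-0.0, 0.2, 2.5]
grip_width: 0.0
grip_force: 1.4
```

```bash
python3 - <<'E'
from go import *
b=read_camera("scene")
print(get_state()["clock"],get_state()["ft_force"])
cv2.imwrite("pics/c7.png",cv2.resize(b[155:235,265:345],None,fx=7,fy=7,interpolation=cv2.INTER_CUBIC)[...,::-1])
E
```

```text
16.7667 [-0.6253 -1.0493  0.6621]
```

View pics/c7.png

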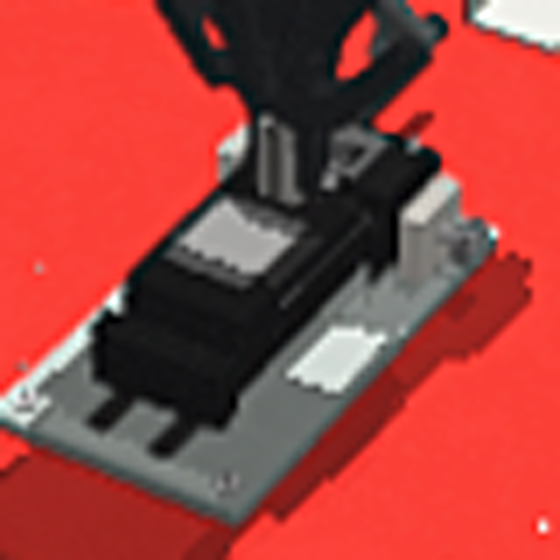

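The pack looks almost flat, with a thin sliver of gap at about (320,270), and the finger sits on its top near the latch. I'll press on gently.

Request:
{"name": "carry_out", "arguments": {"travel": [[0, 0, 0.001], [0, 0, 0], [0, 0, 0]], "twist": [[0, 0, 0], [0, 0, 0], [0, 0, 0]]}}

```text
clock: 17.02
eef_pos: [571.5, 56.8, 73.0]
orientation: [[-1.0, -0.023, -0.002], [-0.023, 1.0, -0.0], [0.002, -0.0, -1.0]]
ft_force: [-4.4, 0.8, 5.3]
grip_width: 0.1
grip_force: 2.8
```

Request:
{"name": "carry_out", "arguments": {"travel": [[0, 0, 0.001], [0, 0, 0], [0, 0, 0]], "twist": [[0, 0, 0], [0, 0, 0], [0, 0, 0]]}}

```text
clock: 17.27
eef_pos: [571.5, 56.8, 73.0]
orientation: [[-1.0, -0.023, -0.003], [-0.023, 1.0, -0.0], [0.003, -0.0, -1.0]]
ft_force: [-6.6, 0.5, 9.7]
grip_width: -0.3
grip_force: 5.4
```

Request:
{"name": "carry_out", "arguments": {"travel": [[0, 0, 0.001], [0, 0, 0], [0, 0, 0]], "twist": [[0, 0, 0], [0, 0, 0], [0, 0, 0]]}}

```text
clock: 17.52
eef_pos: [571.6, 56.8, 72.9]
orientation: [[-1.0, -0.023, -0.003], [-0.023, 1.0, -0.0], [0.003, -0.0, -1.0]]
ft_force: [-9.8, 0.2, 16.4]
grip_width: 0.0
grip_force: 8.0
```

Request:
{"name": "carry_out", "arguments": {"travel": [[0, 0, -0.003], [0, 0, -0.004], [0, 0, -0.02], [0, 0, -0.035], [-0.0, 0, -0.04], [0.03, 0, -0.025], [0.04, 0, 0], [0, 0, 0]], "twist": [[0, 0, 0], [0, 0, 0], [0, 0, 0], [0, 0, 0], [0, 0, 0], [0, 0, 0], [0, 0, 0], [0, 0, 0]]}}

```text
clock: 18.18
eef_pos: [496.7, 55.6, 196.9]
orientation: [[-1.0, -0.023, -0.004], [-0.023, 1.0, 0.0], [0.003, 0.0, -1.0]]
ft_force: [0.6, 0.5, -2.2]
grip_width: -0.1
grip_force: 0.0
```

Request:
{"name": "carry_out", "arguments": {"travel": [[0.04, 0, 0], [0.04, 0, 0], [0, 0, 0], [0, 0, 0]], "twist": [[0, 0, 0], [0, 0, 0], [0, 0, 0], [0, 0, 0]]}}

```text
clock: 18.52
eef_pos: [420.2, 53.6, 196.4]
orientation: [[-1.0, -0.023, -0.001], [-0.023, 1.0, 0.0], [0.001, 0.0, -1.0]]
ft_force: [0.5, -0.3, -0.2]
grip_width: 0.2
grip_force: 0.0
```

```bash
python3 - <<'E'
from go import *
b=read_camera("scene")
s=get_state();print(s["clock"],s["eef_pos"],s["ft_force"])
cv2.imwrite("pics/c8.png",cv2.resize(b[160:225,270:340],None,fx=8.5,fy=8.5,interpolation=cv2.INTER_CUBIC)[...,::-1])
# predicted pack corners if home: tip x=488.7
P=Ro.from_euler("z",1.3,degrees=True).as_matrix()
for th in(0,4,10):
  R=P@Ro.from_euler("y",-th,degrees=True).as_matrix();o=np.array([488.7,54.9,30])-R@np.array([-56,0,0])
  for q in([-46,-27,24],[-46,27,24],[40,-27,24],[40,27,24],[46,-27,0]):
    r,c=proj("scene",o+R@np.array(q));print(th,q,((c-270+.5)*8.5-.5).round(),((r-160+.5)*8.5-.5).round())
E
```

```text
18.5667 [421.7598  53.4564 197.3655] [ 1.1471 -0.4598  0.619 ]
0 [-46, -27, 24] 257.0 347.0
0 [-46, 27, 24] 107.0 288.0
0 [40, -27, 24] 405.0 198.0
0 [40, 27, 24] 259.0 145.0
0 [46, -27, 0] 414.0 248.0
4 [-46, -27, 24] 254.0 348.0
4 [-46, 27, 24] 104.0 289.0
4 [40, -27, 24] 402.0 184.0
4 [40, 27, 24] 256.0 131.0
4 [46, -27, 0] 414.0 231.0
10 [-46, -27, 24] 249.0 351.0
10 [-46, 27, 24] 99.0 292.0
10 [40, -27, 24] 396.0 165.0
10 [40, 27, 24] 249.0 112.0
10 [46, -27, 0] 412.0 206.0
```

View pics/c8.png

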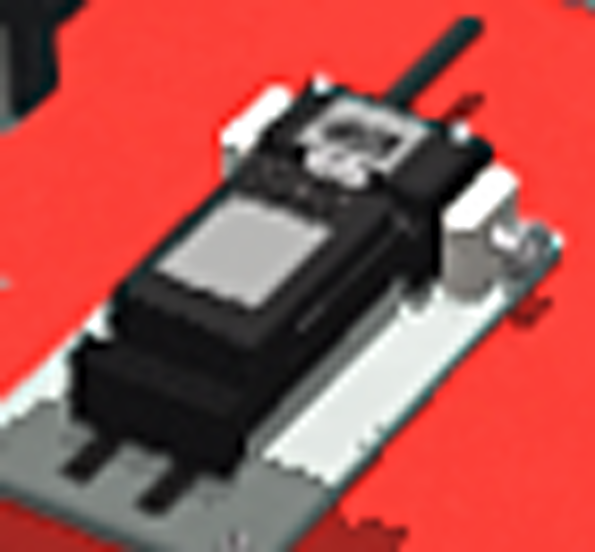

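The pack lies flat: its far top corner at about (402,197) matches the 0° prediction (405,198), and the latch tooth at (340,170) is over the ledge. It also came to a hard stop at exactly the flat height, and nothing is touching it now.

```bash
python3 -c "
from rig import *
print(sign_off())"
```

```text
the job is handed in; nothing more can be done
None
```

The black two-lug pack is refitted: lugs tucked under the lip, pressed flat to its hard stop, and the latch appears closed over the ledge in the last picture. Readings showed about 19 N at most. The gripper is clear, the slab and tin were left alone, and the job is handed in at about 19 s.

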